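# Clear the hold-down and run the touch stylus along a folded bracket's seam

## Task

On the black fixture, loosen the carriage's clamp knob (a good part turn anticlockwise), slide the carriage back to the end stop beside the straight end of the bracket, so that its hold-down finger no longer covers the seam, and turn the knob fully clockwise to lock it. Then take the stylus and, leaning it in under the bracket's clear roof (20 to 50 degrees from vertical), guide its ball tip slowly, at about 30 mm/s, right along the joint between the black plate and the upright aluminium sheet, from the end of the straight leg round the bend to the end of the bent leg, keeping it within a few millimetres of the joint and pressing only gently. Lay the stylus back in its leaning trough as it was, tip down on the foot, and leave the valve block, screwdriver, filter and tray where they are.

Things in the scene. Friction and masses are not known exactly. Their poses are not given: they have to be found in the camera images.
- fixture: Fixed black plate on feet, top 45 mm above the table, with a folded aluminium bracket, a rail and a carriage. Origin on the table; x away from the robot (yaw within 0.25 rad), z up; plate x -75 to 110, y -160 to 120 mm. Straight leg: upright sheet 80 mm high, robot-side face at x = 45, y -55 to 35. Its clear 5 mm roof, top 80 mm above the plate, overhangs by 30 mm. Rail at x = -45.
- bent_leg: Second leg of the bracket: at the bend the sheet turns 30 degrees away from the robot. Origin on the bend line at table height (fixture x 45, y 35, z 0 mm); y runs along the leg away from the bend, its robot-side face is its x = 0 plane, 78 mm long; yaw is the fixture's minus 30 degrees. Same height and overhanging clear roof.
- seam_start (a point): Start of the seam line, 10 mm in from the free end of the straight leg. The seam line is where the CENTRE of the stylus's ball (radius 5 mm) runs: 7 mm above the plate and 7 mm out from the sheet, so 2 mm clear of both. Fixture frame (38, -45, 52) mm.
- seam_bend (a point): Seam line at the bend, 82 mm from the start. Straight line from seam_start to here. Fixture frame (38, 37, 52) mm.
- seam_end (a point): End of the seam line on the bent leg, about 68 mm from the bend point. Straight line from seam_bend to here. Bent-leg frame (-7, 70, 52) mm.
- carriage_top (a point): Point on top of the clamp carriage, on the knob's axis: a 44 x 44 mm dark steel block on the rail, top 24 mm above the plate, with a steel finger 20 mm wide, 16 to 26 mm above the plate and rubber foot under its end, reaching 84 mm in +x of the fixture to lie across the seam.
- carriage (a joint): Carriage position along the rail in m: 0 = against the end stop at -y of the fixture (parked; finger at fixture y = -125 mm, 80 mm before seam_start), growing towards +y of the fixture, to 0.150. Starts at 0.09 to 0.145, finger over the straight leg. Slides with about 2.5 N of friction; stays where left.
- knob_grip (a point): Centre of the bar grip of the clamp knob on the carriage, on the knob's vertical axis: black bar 60 mm long, 14 mm wide, 26 mm high (its top 13 mm above this point, 65 mm above the plate). This point turns with the knob: its x axis lies along the bar.
- knob (a joint): Knob angle in rad, anticlockwise from above: 0 = fully clockwise, locked, bar along the fixture's x axis; end stop at 1.3 = loose. Starts at 0 to 0.12. Loosened means more than 0.9. Friction about 0.08 Nm. Stays where left.
- rest: Fixed stylus rest: dark base 120 x 90 mm, an upright and an aluminium V-trough leaning 25 degrees from vertical, upper end towards -x of the rest (to the robot at yaw 0; yaw within 0.35), open side up and to +x. The trough ends 125 mm along the stylus from its tip; flat foot plate below. Origin under the base. It stands left or right of the fixture.
- rest_foot (a point): Where the centre of the stylus's ball is when the stylus lies home in the trough: 5 mm above the foot plate along the trough.
- rest_top (a point): Where the stylus_grip point is when the stylus lies home; the line rest_foot to rest_top is the stylus's home axis.
- stylus: Loose touch stylus, round, 185 mm long, about 120 g: steel ball tip radius 5 mm, thin steel shank to 72 mm from the tip, then a grey handle 24 mm in diameter from 72 to 185 mm. Origin at the end of the tip, z axis along it to the handle's top. Starts home in the trough, leaning 25 degrees.
- stylus_tip (a point): Centre of the stylus's ball tip.
- stylus_grip (a point): Point on the handle's axis 148 mm from the tip end, where it can be gripped with the fingers pointing down along the stylus, clear of the trough.
- valve_block: Bystander: loose grey valve block 90 x 70 x 80 mm, on the other side from the rest. Origin under its centre.
- screwdriver: Bystander: loose screwdriver lying on the far left. Origin under its middle.
- filter: Bystander: loose grey air filter, 68 mm in diameter, 125 mm tall, standing beyond the fixture. Origin under its centre.
- tray: Bystander: loose black tray 100 x 120 x 35 mm, on the far right. Origin under its centre.
Things that resemble listed ones, but are neither listed nor needed, are in the scene too. What is meant by the stylus is not blue or green, and is the smaller of those in its own colour.

How it is judged:
By the outcome, as a careful person would: the job done as asked, in the order asked, and still so for the second after the job is handed in, with the robot touching nothing.
It also fails if it takes over 72 s, if anything falls off the work surface, if the arm or the gripper's body presses on something with over 40 N, if the wrist force passes 120 N, or if a joint passes its speed limit or range.

## Robot

A 6-joint arm with a two-finger parallel gripper is mounted at the origin on the work surface. World frame = base frame: x ahead of the robot, y to its left, z up, the work surface at z = 0. Lengths are in mm, angles in rad, forces in N, time in s.
With the tool pointing down it reaches from about 300 to 775 mm from the base axis. Payload 14.6 kg.
Tool frame: the origin (TCP) lies at the very end of the fingers, on their centre line; the grasp point (between the pads) lies 19 mm behind it; z points along the fingers, y is the line along which they close (so a half turn about z gives the same grasp; the last joint's range is limited). The gripper opens to 85 mm and grips with 20 to 120 N. Pads are 22 mm wide; open, the fingers measure 114 mm over their backs; the gripper's body (76 mm by 85 mm) begins 54 mm behind the grasp point. The pads swing forward as they close: fully open they stand 13 mm farther back than shut.
Start: joints at [1.121, 0.3, 1.521, -0, 1.321, -0.067], TCP at [205.432, 510.183, 192.081] pointing down, gripper open.
Joint ranges: [-3.03, 3.03], [-0.79, 2.21], [0.23, 2.52], [-1.04, 4.18], [0, 3.07], [-2.55, 2.55]. Speed limits (rad/s): [2.22, 2.22, 2.57, 3.14, 3.14, 3.14].

## Interface

Orientations are given as a 3x3 rotation matrix whose columns are the frame's x, y, z axes.
In Python, from station import * gives the robot as it stands. The module is installed in compiled form; this text tells all that it offers. Calls block until the motion is done:
- reach(position, orientation): joint-space move of the TCP to a pose.
- move_straight(position, velocity=150, rotation=None): straight line of the TCP; rotation=None keeps the orientation; velocity is the mean speed in mm/s.
- movej(angles): joint-space move.
- let_go() and gripper_close(grip_force=None): open the fingers fully, or close them until they stop; grip_force is the grip in N (None keeps the last).
- dwell(seconds).
- ik(position, orientation): joint angles nearest the present ones, or None.
- read_state(): the state.
- camera(name): name is "scene" or "side" or "wrist"; returns the picture (384x512x3 uint8, red, green, blue); there is no depth.
- camera_info(name): a dict with "camera_matrix" (3x3 intrinsics, pixels), "extrinsics" (4x4, takes a point from camera to world coordinates). Camera axes: x right, y down, z forward; pixel columns grow to the right and rows downward; lengths in mm; the calibration is good to about 2 mm. The wrist camera is an equidistant fisheye: a pixel r from the principal point sees the ray r / f radians off the axis. A picture is of the moment at which its call begins: read the wrist's pose just before it. camera_info takes no time and is no camera call; for the wrist camera it gives the pose at the moment of the call.
A pose or a line that the arm cannot do raises MotionError and nothing moves.
- job_done(): hands the job in; it is judged then, once.
The state is a dict: "clock": time; "joint_positions": joint angles; "qd": joint speeds; "effort": joint torques, N m; "ee_pos": TCP position; "orientation": TCP orientation; "wrist_force": force on the tool from outside, world axes, zero at the start; "torque": the same for the moment, N m; "gripper_width": opening from 0.0 (shut) to 1.0 (fully open); "grip_force": force on a finger pad.
Only numpy, scipy, OpenCV 4.12 (cv2) and the standard library are available. Lean on these libraries where they do the work, as an engineer would, in place of code of your own. Each camera call takes 0.05 s, during which the arm holds its last target. There are 200 camera calls.

## Working session

There is one attempt and no reset: what is moved stays moved. The work goes in short steps, each a Python script; the robot and the scene stay as the last script left them, time stands still between calls to the robot, and variables do not carry over. Pictures are saved under pics/ and viewed, at most 10 in all, crops included, and the job is handed in when it is done.

```bash
mkdir -p pics
cat > h.py <<'E'
import numpy as np, cv2
from station import *
def ray(name,uv,info=None):
    i=info or camera_info(name); K=np.array(i["camera_matrix"]);T=np.array(i["extrinsics"])
    d=np.array([(uv[0]-K[0,2])/K[0,0],(uv[1]-K[1,2])/K[1,1],1.])
    if name=="wrist":
        r=np.hypot(d[0],d[1]); d=np.array([d[0]/r*np.sin(r),d[1]/r*np.sin(r),np.cos(r)]) if r>1e-9 else np.array([0,0,1.])
    d=T[:3,:3]@d; return T[:3,3],d/np.linalg.norm(d)
def onz(name,uv,z,info=None):
    o,d=ray(name,uv,info); return o+d*(z-o[2])/d[2]
def tri(a,b):
    (o1,d1),(o2,d2)=a,b
    s=np.linalg.lstsq(np.c_[d1,-d2],o2-o1,rcond=None)[0]
    p,q=o1+d1*s[0],o2+d2*s[1]; return (p+q)/2,np.linalg.norm(p-q)
def proj(name,P,info=None):
    i=info or camera_info(name); K=np.array(i["camera_matrix"]);T=np.array(i["extrinsics"])
    c=T[:3,:3].T@(np.asarray(P,float)-T[:3,3])
    if name=="wrist":
        t=np.arctan2(np.hypot(c[0],c[1]),c[2]); n=np.hypot(c[0],c[1]); c=np.array([c[0]/n*t,c[1]/n*t,1])
    else: c=c/c[2]
    return (K@c)[:2]
E
python3 - <<'E'
from h import *
for n in ["scene","side","wrist"]:
    im=camera(n); i=camera_info(n); cv2.imwrite(f"pics/{n}0.png",im[:,:,::-1]); print(n,np.round(i["camera_matrix"],1).tolist(),np.round(i["extrinsics"],3).tolist())
a=[cv2.imread(f"pics/{n}0.png") for n in ["scene","side"]]
for n,x in zip(["scene","side"],a): cv2.imwrite(f"pics/{n}0b.png",cv2.resize(x,(800,600),interpolation=cv2.INTER_CUBIC))
E
```

```text
scene [[468.7, 0.0, 253.0], [0.0, 468.7, 195.7], [0.0, 0.0, 1.0]] [[0.175, 0.591, -0.787, 1802.499], [0.984, -0.095, 0.148, -345.178], [0.013, -0.801, -0.599, 1080.56], [0.0, 0.0, 0.0, 1.0]]
side [[450.8, 0.0, 251.0], [0.0, 450.8, 196.6], [0.0, 0.0, 1.0]] [[-0.95, -0.231, 0.21, 230.223], [-0.311, 0.737, -0.599, 779.233], [-0.016, -0.635, -0.772, 1259.181], [0.0, 0.0, 0.0, 1.0]]
wrist [[297.3, 0.0, 259.5], [0.0, 297.3, 194.5], [0.0, 0.0, 1.0]] [[0.374, 0.896, 0.241, 144.508], [0.927, -0.361, -0.098, 534.098], [-0.001, 0.26, -0.966, 372.649], [0.0, 0.0, 0.0, 1.0]]
```

View pics/scene0b.png

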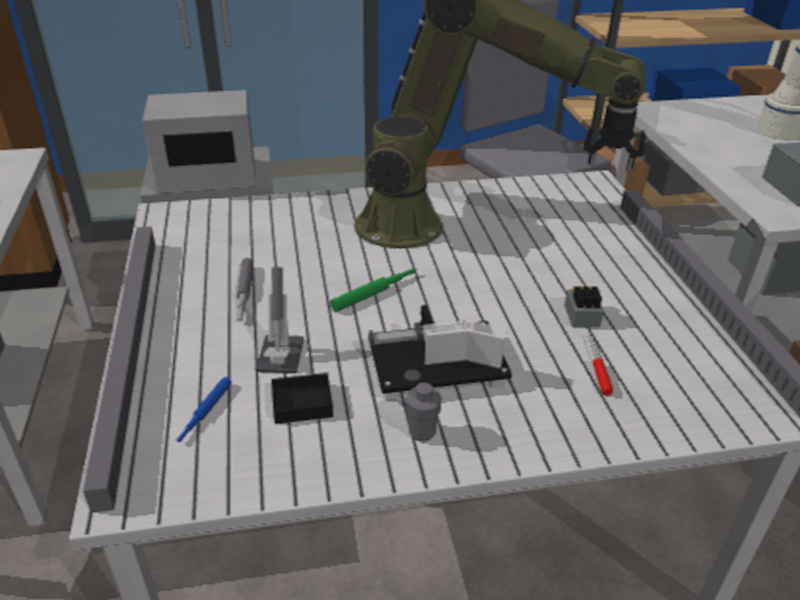

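View pics/side0b.png

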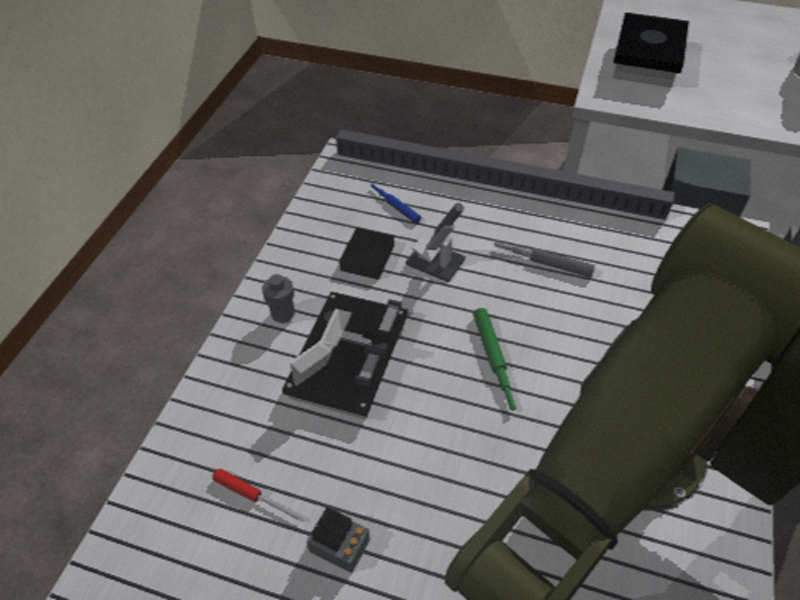

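Scene picture (800x600 px): the fixture is at (440,350), with the rest and its leaning stylus to its right at (280,330). Four stylus-like things: grey in the trough (278,300), larger grey lying on the table (245,285), green (370,290) and blue (205,408). The one in the trough fits, being neither blue nor green, the smaller grey one, and home in the rest. I'll confirm it in a crop. The valve block is at (585,305).

Run:
```python
from h import *
s=.64
for n,l in {"scene":{"pl+x+y":(510,375,45),"pl+x-y":(383,388,45),"valve":(585,320,0),"filter":(423,435,0)},
 "side":{"c-x-y":(408,312,45),"c+x-y":(332,295,45),"c+x+y":(287,388,45),"c-x+y":(363,415,45),"restbase":(436,265,5)}}.items():
    for k,(u,v,z) in l.items(): print(n,k,onz(n,(u*s,v*s),z).round())
print("stylus top",tri(ray("scene",(277*s,270*s)),ray("side",(459*s,207*s))))
im=cv2.imread("pics/scene0.png")[150:260,130:290]; sd=cv2.imread("pics/side0.png")[110:270,180:400]
a=cv2.resize(im,(560,385),interpolation=cv2.INTER_CUBIC)
cv2.imwrite("pics/c1.png",a)
R=np.array([[1,0,0],[0,-1,0],[0,0,-1.]])
print(read_state()["orientation"])
for R in (np.array([[1,0,0],[0,-1,0],[0,0,-1.]]),np.array([[0,1,0],[1,0,0],[0,0,-1.]]),np.array([[0,-1,0],[-1,0,0],[0,0,-1.]])):
    print(ik((430,-50,330),R))
```

```text
scene pl+x+y [719. 106.  45.]
scene pl+x-y [ 715. -164.   45.]
scene valve [512. 364.   0.]
scene filter [815. -99.   0.]
side c-x-y [ 522. -160.   45.]
side c+x-y [ 701. -156.   45.]
side c+x+y [699. 105.  45.]
side c-x+y [529. 117.  45.]
side restbase [ 511. -351.    5.]
stylus top (array([ 468.17079446, -357.59450041,  195.63137039]), np.float64(6.771517732221787))
[[-9.27620354e-01  3.73524268e-01 -3.17123478e-04]
 [ 3.73524403e-01  9.27620030e-01 -7.74572443e-04]
 [ 4.84848559e-06 -8.36962521e-04 -9.99999650e-01]]
[-2.00406896e-01 -3.99519703e-02  1.58878310e+00 -4.44089210e-16
  1.59276152e+00  1.37038943e+00]
[-2.00406896e-01 -3.99519703e-02  1.58878310e+00 -4.44089210e-16
  1.59276152e+00 -2.00406896e-01]
None
```

View pics/c1.png

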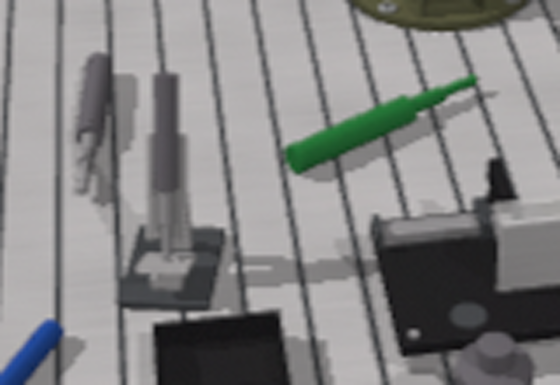

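The enlarged crop confirms it: the grey stylus standing in the V-trough, handle at (167,110), is smaller than the lying grey one at (95,100).

Run:
```python
from h import *
import json
R=np.array([[-1,0,0],[0,1,0],[0,0,-1.]])
for k,p in (("fx",(560,-10,300)),("rest",(480,-310,380))):
    print(ik(p,R)); reach(p,R); dwell(.2)
    i=camera_info("wrist"); im=camera("wrist"); cv2.imwrite(f"pics/w_{k}.png",im[:,:,::-1])
    json.dump({a:np.array(b).tolist() for a,b in i.items() if a in("camera_matrix","extrinsics")},open(f"w_{k}.json","w"))
    cv2.imwrite(f"pics/w_{k}b.png",cv2.resize(im[:,:,::-1],(800,600),interpolation=cv2.INTER_CUBIC))
print(read_state()["clock"])
```

```text
[-8.32485668e-02  2.67012569e-01  1.31600946e+00 -4.44089210e-16
  1.55857062e+00 -1.65404489e+00]
[-6.37537409e-01  2.92603176e-01  1.10544398e+00 -4.44089210e-16
  1.74354550e+00 -2.20833374e+00]
4.1417
```

View pics/w_fxb.png

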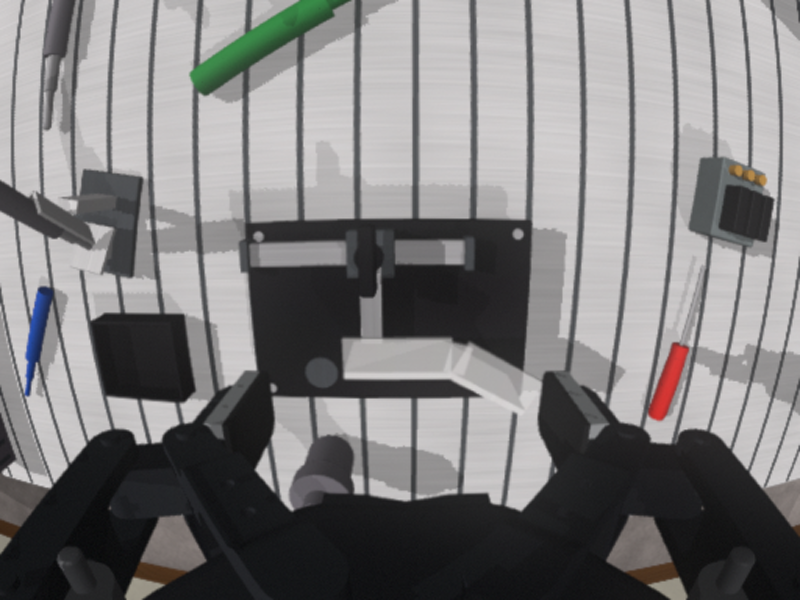

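View pics/w_restb.png

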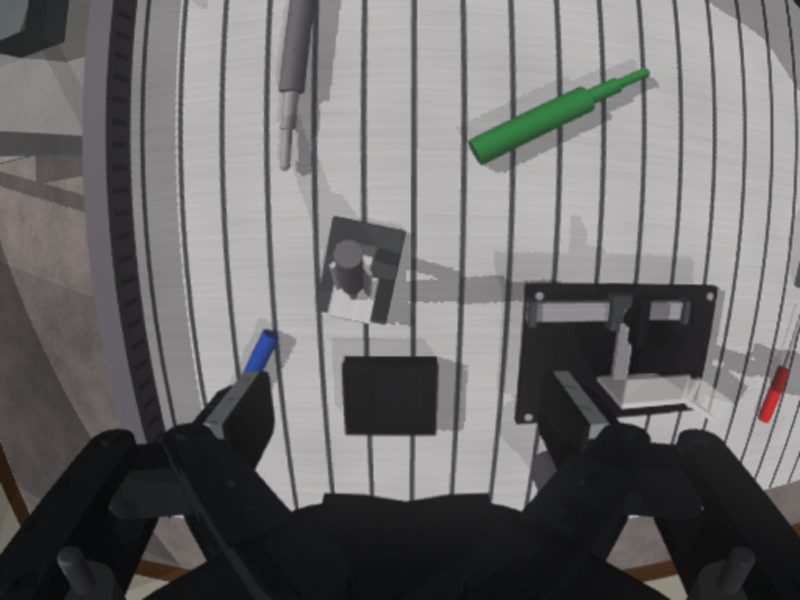

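In w_fx (800x600 px) the plate corners are near (246,221), (531,221), (258,397) and (523,395), and the knob bar is at x≈368, y 230–295. In w_rest the base is a rotated rectangle with corners near (335,216), (406,232), (385,323) and (320,312). The stylus cap is at (348,250). Next I'll fit edges to get the exact poses.

```bash
cat > m.py <<'E'
from h import *
import json
fx=json.load(open("w_fx.json")); rs=json.load(open("w_rest.json"))
g=cv2.imread("pics/w_fx.png",0); G=cv2.imread("pics/w_rest.png",0)
def edge(gray,info,a,b,z,half=8,n=40):
    """subpixel strongest-gradient points between a,b (800px coords), cast on z"""
    a,b=np.array(a)*.64,np.array(b)*.64; t=(b-a)/np.linalg.norm(b-a); m=np.array([-t[1],t[0]])
    s=np.arange(-half,half+.01,.25); out=[]
    for f in np.linspace(.08,.92,n):
        p=(a+f*(b-a))+s[:,None]*m
        v=cv2.remap(gray.astype(np.float32),p[:,0].astype(np.float32)[None],p[:,1].astype(np.float32)[None],cv2.INTER_LINEAR)[0]
        d=np.abs(np.gradient(cv2.GaussianBlur(v[None],(1,1) if 0 else (5,1),1)[0])); k=d.argmax()
        w=d[max(0,k-4):k+5]; ss=s[max(0,k-4):k+5]
        out.append(onz("wrist",a+f*(b-a)+m*(w@ss/w.sum()),z,info)[:2])
    vx,vy,x0,y0=cv2.fitLine(np.array(out,np.float32),cv2.DIST_HUBER,0,.01,.01).ravel()
    o=np.array(out); r=np.abs((o-[x0,y0])@[-vy,vx])
    return np.array([x0,y0]),np.array([vx,vy]),np.median(r)
def X(l,k): 
    s=np.linalg.solve(np.c_[l[1],-k[1]],k[0]-l[0]); return l[0]+s[0]*l[1]
if __name__=="__main__":
    c=[(246,221),(531,221),(523,395),(258,397)]
    L=[edge(g,fx,c[i],c[(i+1)%4],45) for i in range(4)]
    for l in L: print(l[0].round(1),round(float(np.arctan(l[1][1]/l[1][0])),4),l[2].round(2))
    C=[X(L[i-1],L[i]) for i in range(4)]; print("corners",np.round(C,1).tolist(),[round(float(np.linalg.norm(C[i]-C[(i+1)%4])),1) for i in range(4)])
    c=[(335,216),(406,232),(385,323),(320,312)]
    for z in (0,10,15,20):
        L=[edge(G,rs,c[i],c[(i+1)%4],z,5) for i in range(4)]
        C=[X(L[i-1],L[i]) for i in range(4)]; print("rest",z,np.round(C,1).tolist(),[round(float(np.linalg.norm(C[i]-C[(i+1)%4])),1) for i in range(4)],[round(float(np.arctan2(l[1][1],l[1][0])),3) for l in L],[l[2].round(2) for l in L])
    # upscaled crops
    a=cv2.resize(cv2.imread("pics/w_fx.png")[135:270,150:350],(800,540),interpolation=cv2.INTER_CUBIC)
    b=cv2.resize(cv2.imread("pics/w_rest.png")[130:215,195:270],(400,453),interpolation=cv2.INTER_CUBIC)
    d=cv2.resize(cv2.imread("pics/scene0.png")[165:245,155:205],(300,480),interpolation=cv2.INTER_CUBIC)
    cv2.imwrite("pics/fxcrop.png",cv2.convertScaleAbs(a,alpha=1.8,beta=10))
    o=np.zeros((480,700,3),np.uint8); o[:453,:400]=b; o[:,400:]=d; cv2.imwrite("pics/restcrop.png",o)
E
python3 m.py
```

```text
[528.1  -8.8] -1.5675 0.13
[621.2 111.5] 0.0083 0.19
[712.5 -21.6] -1.5658 0.34
[ 629.9 -167.7] 0.0022 0.53
corners [[528.7000122070312, -168.0], [527.7999877929688, 110.80000305175781], [711.9000244140625, 112.30000305175781], [713.2999877929688, -167.60000610351562]] [278.7, 184.1, 279.8, 184.6]
rest 0 [[453.70001220703125, -398.5], [473.29998779296875, -309.29998779296875], [593.0999755859375, -335.6000061035156], [575.5999755859375, -423.6000061035156]] [91.4, 122.7, 89.7, 124.4] [1.355, -0.217, 1.373, -0.203] [np.float64(0.18), np.float64(0.24), np.float64(0.7), np.float64(0.43)]
rest 10 [[453.1000061035156, -396.8999938964844], [472.20001220703125, -309.29998779296875], [590.0, -335.20001220703125], [572.7000122070312, -421.6000061035156]] [89.7, 120.6, 88.1, 122.1] [1.355, -0.217, 1.373, -0.203] [np.float64(0.18), np.float64(0.23), np.float64(0.69), np.float64(0.43)]
rest 15 [[452.70001220703125, -396.20001220703125], [471.70001220703125, -309.29998779296875], [588.4000244140625, -334.8999938964844], [571.2000122070312, -420.5]] [88.9, 119.5, 87.3, 121.0] [1.355, -0.217, 1.373, -0.203] [np.float64(0.18), np.float64(0.23), np.float64(0.68), np.float64(0.43)]
rest 20 [[452.3999938964844, -395.3999938964844], [471.20001220703125, -309.29998779296875], [586.7999877929688, -334.70001220703125], [569.7999877929688, -419.5]] [88.1, 118.4, 86.5, 119.9] [1.355, -0.217, 1.373, -0.203] [np.float64(0.18), np.float64(0.23), np.float64(0.67), np.float64(0.42)]
```

```bash
sleep 1
```

```text
(no output)
```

View pics/fxcrop.png

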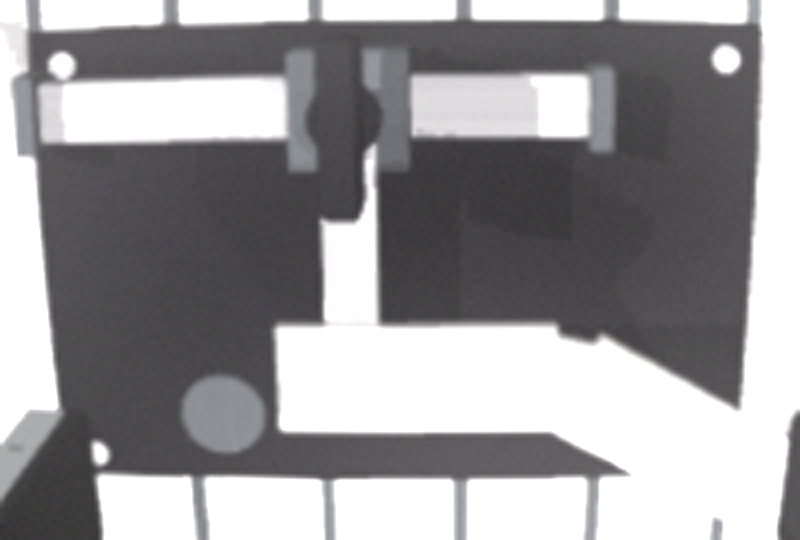

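View pics/restcrop.png

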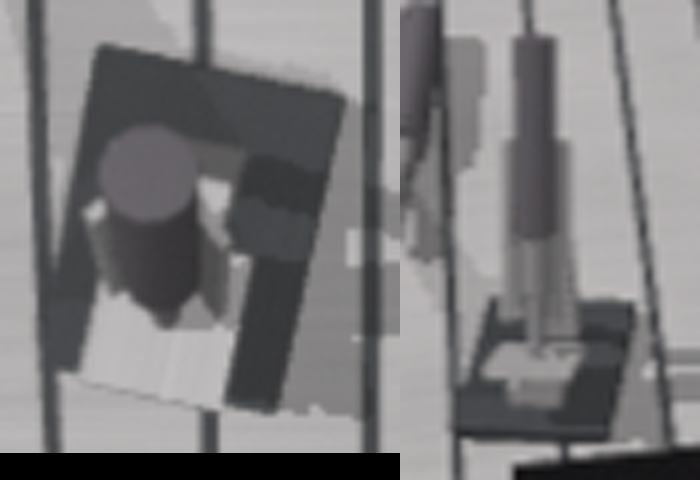

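The fixture size checks out: 279–280 x 184.5 mm against 280 x 185, with yaw ≈ 0.005. In fxcrop the bar top spans x 315–362, the carriage 287–408 and the finger 322–378. In restcrop the stylus cap centre is at (148,174) from the wrist and (535,38) from the scene camera.

Run:
```python
from m import *
f=lambda u,v:(150+(u+.5)/4-.5,135+(v+.5)/4-.5)
y=.005; Rf=np.array([[np.cos(y),-np.sin(y)],[np.sin(y),np.cos(y)]]); O=np.array([620.4,-28.1])-Rf@[17.5,-20]
print("O",O)
def F(p): return (Rf.T@(p[:2]-O)).round(1)
for k,(u,v,z) in {"bar -x end":(338,38,110),"bar +x end":(340,218,110),"bar end base":(340,218,84),"block L":(301,172,69),"block blx":(287,172,69),"block brx":(409,172,69),"block -x":(287,48,69),"finger":(350,300,71),"roof corner":(277,324,125),"roof far":(278,432,125),"plate corner-chk":(30,35,45)}.items():
    print(k,F(onz("wrist",f(u,v),z,fx)))
w=(195+148.5/5.333-.5,130+174.5/5.333-.5)
s=(155+(135.5)/6-.5,171.7)
p,gap=tri(ray("wrist",w,rs),ray("scene",s)); print("cap",p.round(1),gap)
for zz in (175,180,185,190,195): 
    q=onz("wrist",w,zz,rs); th=-.209; r=np.array([[np.cos(th),-np.sin(th)],[np.sin(th),np.cos(th)]]); print(zz,q.round(1),"rest",(r.T@(q[:2]-[521.7,-365.7])).round(1),proj("scene",q).round(1),s)
```

```text
O [602.80021917  -8.18774963]
bar -x end [-74.1 -33.3]
bar +x end [-16.1 -33.9]
bar end base [ -9.6 -36.2]
block L [-22.8 -51. ]
block blx [-22.8 -56. ]
block brx [-22.5 -12.6]
block -x [-67.1 -54.7]
finger [ 24.3 -34.5]
roof corner [ 14.8 -53.7]
roof far [ 52.6 -55.3]
plate corner-chk [ -72.7 -157.5]
cap [ 470.9 -355.6  198.9] 0.014587937470646916
175 [ 474.5 -358.6  175. ] rest [-47.6  -2.9] [176.8 178.2] (177.08333333333334, 171.7)
180 [ 473.8 -358.   180. ] rest [-48.5  -2.4] [176.9 176.9] (177.08333333333334, 171.7)
185 [ 473.  -357.3  185. ] rest [-49.4  -1.9] [176.9 175.5] (177.08333333333334, 171.7)
190 [ 472.2 -356.7  190. ] rest [-50.3  -1.5] [177.  174.1] (177.08333333333334, 171.7)
195 [ 471.4 -356.1  195. ] rest [-51.2  -1. ] [177.  172.8] (177.08333333333334, 171.7)
```

```bash
cat >> h.py <<'E'
YF=.005; RF=np.array([[np.cos(YF),-np.sin(YF)],[np.sin(YF),np.cos(YF)]]); OF=np.array([602.8,-8.2])
def W(x,y,z): return np.r_[OF+RF@[x,y],z]
def Rz(a): c,s=np.cos(a),np.sin(a); return np.array([[c,-s,0],[s,c,0],[0,0,1.]])
DOWN=np.array([[1,0,0],[0,-1,0],[0,0,-1.]])
def st(tag=""):
    s=read_state(); print(tag,"t",round(s["clock"],2),"p",np.round(s["ee_pos"],1),"F",np.round(s["wrist_force"],1),"T",np.round(s["torque"],2),"w",round(s["gripper_width"],3),"g",round(s["grip_force"],1)); return s
E
python3 - <<'E'
from h import *
R0=Rz(YF)@DOWN
reach(W(-45,-33.7,190),R0); move_straight(W(-45,-33.7,82),150); st("down")
gripper_close(40); st("closed")
for a in (.4,.8,1.2):
    move_straight(W(-45,-33.7,82),100,Rz(YF+a)@DOWN); st(a)
for d in (85,89,91.5,93):
    move_straight(W(-45,-33.7-d,82),100 if d==85 else 40); s=st(d)
    if abs(s["wrist_force"][1])>15: break
i=camera("wrist"); cv2.imwrite("pics/w_park.png",i[:,:,::-1])
E
```

```text
down t 8.05 p [558.5 -42.2  82.9] F [-1.5  0.2 -0. ] T [ 0.03 -0.01 -0.02] w 1.004 g 0.0
closed t 8.82 p [558.  -42.1  82. ] F [-0.2  0.8  0.2] T [ 0.08 -0.01 -0.03] w 0.0 g 0.0
0.4 t 9.37 p [558.  -42.1  82. ] F [ 0.2 -0.7 -0.5] T [ 0.04 -0.01 -0.07] w -0.002 g 0.0
0.8 t 9.92 p [558.  -42.1  82. ] F [ 0.5 -0.2  0.4] T [-0.01  0.06 -0.01] w 0.001 g 0.0
1.2 t 10.47 p [558.  -42.1  82. ] F [-0.3 -1.3  1.2] T [-0.05  0.04  0.04] w 0.001 g 0.0
85 t 11.47 p [ 558.4 -126.7   82. ] F [-0.2  0.2 -0.3] T [-0.03 -0.04 -0.  ] w -0.002 g 0.0
89 t 11.72 p [ 558.5 -131.    82. ] F [ 0.7 -0.4 -0.5] T [-0.01  0.03  0.07] w 0.001 g 0.0
91.5 t 11.97 p [ 558.4 -133.7   82. ] F [0.1 0.3 0.5] T [-0.01  0.08  0.02] w 0.002 g 0.0
93 t 12.22 p [ 558.4 -135.2   82. ] F [-0.7 -0.5 -0.7] T [-0.03 -0.03  0.01] w 0.001 g 0.0
```

The fingers closed on nothing: width 0 and grip 0. I need to see why before moving again.

Run:
```python
from h import *
a=camera("scene"); b=camera("side")
c=np.vstack([cv2.resize(a[190:260,225:335],(550,300)) if 0 else cv2.resize(a[150:270,215:345],(325,300),interpolation=cv2.INTER_CUBIC),cv2.resize(b[170:290,165:295],(325,300),interpolation=cv2.INTER_CUBIC)])
w=cv2.imread("pics/w_park.png")[:,:,::-1]
o=np.zeros((600,800,3),np.uint8);o[:,:325]=c;o[:356,325:]=cv2.resize(w,(475,356),interpolation=cv2.INTER_AREA)
cv2.imwrite("pics/chk.png",cv2.convertScaleAbs(o,alpha=1.6)[:,:,::-1])
```

```text
(no output)
```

View pics/chk.png

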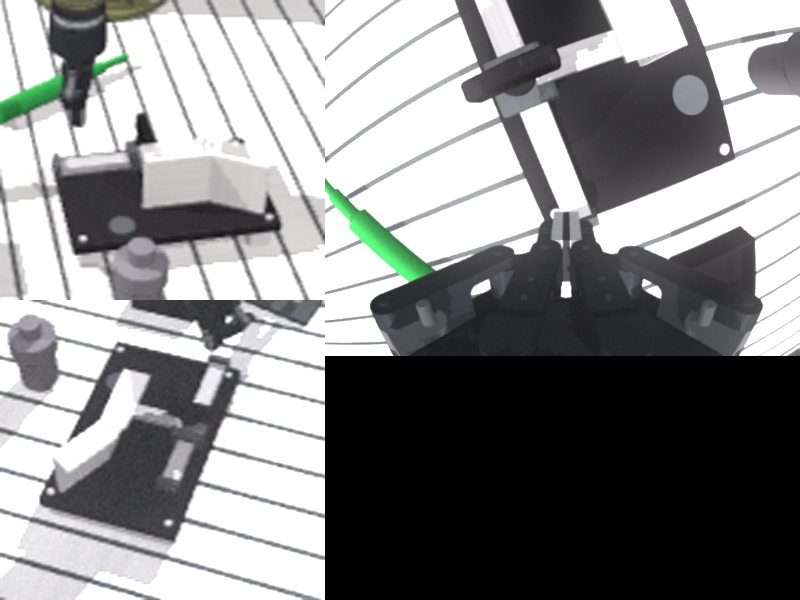

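Run:
```python
from h import *
s=st(); p=s["ee_pos"]
print("q",np.round(s["joint_positions"],3)); print("R",np.round(s["orientation"],3).tolist())
for n in ("scene","side","wrist"): print(n,proj(n,p).round(1), "knob",proj(n,W(-45,-33.7,97)).round(1))
print("tip tri",tri(ray("scene",(215+78*.4,150+123*.4)),ray("side",(165+211*.4,170+(345-300)*.4))))
i=camera_info("wrist"); print(np.round(np.linalg.inv(np.array(i["extrinsics"]))@np.r_[p,1],1), np.round(i["extrinsics"],3).tolist())
```

```text
t 12.37 p [ 558.4 -135.1   82. ] F [ 0.5  0.  -0.2] T [ 0.   -0.02 -0.  ] w -0.0 g 0.0
q [-0.301  0.465  1.564  0.     1.113  0.065]
R [[0.358, 0.934, -0.0], [0.934, -0.358, 0.0], [0.0, -0.0, -1.0]]
scene [246.  208.5] knob [272.6 202.3]
side [248.7 195.8] knob [239.7 214. ]
wrist [259.3 219.1] knob [198.7  79.6]
tip tri (array([ 556.22013695, -135.40451176,  121.39178586]), np.float64(3.032328822641753))
[-1.000e-01  1.590e+01  1.917e+02  1.000e+00] [[0.934, -0.346, -0.093, 581.84], [-0.358, -0.902, -0.242, -74.398], [0.0, 0.26, -0.966, 262.987], [0.0, 0.0, 0.0, 1.0]]
```

Run:
```python
from h import *
for n in ("scene","side"):
    a=camera(n).astype(int); b=cv2.imread(f"pics/{n}0.png")[:,:,::-1].astype(int)
    d=np.abs(a-b).max(2); u,v=proj(n,read_state()["ee_pos"]).round().astype(int)
    print(n,u,v)
    for r in range(v-16,v+8): print(r,"".join("#" if x>60 else "+" if x>25 else "." if x>10 else " " for x in d[r,u-20:u+20]), a[r,u-3:u+4].mean(1).astype(int))
```

```text
scene 246 208
192               ++########.                [ 28  26  24  24  27  33 114]
193                .#######+                 [ 34  26  25  25  32  56 123]
194                 #######+                 [ 54  30  30  30  45  65 124]
195                 +######+                 [ 58  29  33  33  57  72 125]
196                 +######+                 [ 57  30  31  32  60  74 125]
197                  ######+                 [ 58  32  31  31  60  75 124]
198                  ######+                 [ 58  31  29  28  59  74 139]
199                  +#####+                 [ 57  30  29  28  60  93 151]
200                  .####+.                 [ 78  85  79  60  76 128 170]
201                    ...                   [ 74 137 171 170 171 177 183]
202                                          [101 116 166 186 185 184 184]
203                                          [107 107 161 186 186 185 186]
204                                          [139  93 155 188 188 188 187]
205                                          [145  75 148 187 187 186 186]
206                                 
[... 1770 characters left out ...]
++ [141 137  88  48  49  48  50]
195 ..  .  ..       .  ..........+++.+++++++ [49 54 72 96 94 84 71]
196   ..   ..      .   ..+..... ..++.+++++++ [ 40  40  81 108 107 102 106]
197          . .      .++++...  ...+++++++++ [ 37  62 119 150 147 128 109]
198 . .        .   . ..+++++.. ..  ..+++++++ [ 37  83 134 149 150 150 150]
199       . .   .     .++++++..+.   .+++++++ [ 46 113 154 150 149 148 153]
200 .   .    .       ..+++++.....  ....+++++ [ 82 129 151 150 152 152 148]
201      .          .+++++++.   .. ..+++++++ [112 150 148 152 151 148 141]
202    ..   .       ..++++++.   .. ..+++++++ [129 150 149 152 147 147 128]
203      .      .   .++++++..  .  .......+++ [149 150 148 149 152 145 111]
```

Run:
```python
from h import *
p=np.array(read_state()["ee_pos"])
for z in (82,100,105,110,115,120): print(z,[proj(n,[p[0],p[1],z]).round(1).tolist() for n in("scene","side","wrist")])
w=camera("wrist"); 
for r in range(205,262,3): print(r,w[r,238:282:2].mean(1).astype(int))
```

```text
82 [[246.0, 208.5], [248.7, 195.8], [259.4, 219.1]]
100 [[246.0, 204.3], [248.6, 192.4], [259.3, 229.4]]
105 [[246.0, 203.2], [248.5, 191.4], [259.3, 232.6]]
110 [[246.0, 202.0], [248.5, 190.5], [259.3, 236.0]]
115 [[246.0, 200.8], [248.5, 189.5], [259.3, 239.6]]
120 [[246.0, 199.6], [248.4, 188.5], [259.3, 243.4]]
205 [ 54  53  52 118 193 192 188 188 194 199 193 191 191 190 192 191 196 192
 193 186  57  42]
208 [ 53  53  53  54 177 193 191 188 189 199 197 192 192 191 192 190 193 193
 192 195 138  44]
211 [ 54  54  53  52  65 186 194 190 188 193 201 194 191 192 190 192 190 197
 193 194 190  77]
214 [ 56  54  53  53  51 128 193 193 189 189 196 198 193 192 191 191 191 193
 196 194 195 148]
217 [ 55  53  53  52  52  62 182 195 192 188 191 200 195 193 192 190 192 190
 196 195 195 194]
220 [ 56  55  53  51  51  47  83 193 195 191 190 194 201 194 193 194 192 192
 193 197 193 188]
223 [ 55  53  48  47  47  51  54 128 196 194 190 190 198 199 193 193 191 186
 151 149 144 143]
226 [ 55  55  54  88 140 174 173 157 192 197 192 189 192 194 153 141 141 140
 142 141 145 143]
229 [ 55  54  70 191 15
[... 160 characters left out ...]
0 141]
235 [ 54  54  51 112 118  99  99  99  99  72  42  42  44  95  99  99  99  98
 124  90  63  55]
238 [48 48 46 48 92 99 99 99 99 71 42 40 45 96 98 98 98 97 69 44 45 45]
241 [48 46 44 50 95 99 99 99 99 70 41 41 44 95 99 99 98 97 83 44 45 44]
244 [47 44 45 57 99 99 99 98 99 61 40 40 42 95 98 98 98 99 90 43 45 44]
247 [50 48 46 68 99 98 99 98 98 60 40 40 42 94 98 99 98 98 92 49 47 48]
250 [53 50 48 84 98 98 99 98 98 60 40 39 42 94 97 98 98 98 96 55 49 51]
253 [45 44 42 88 98 98 98 98 97 53 40 39 39 93 97 98 98 98 97 58 40 43]
256 [44 41 44 92 98 98 97 97 97 54 39 39 40 93 98 98 97 97 96 64 42 42]
259 [ 43  44  41  49  63 116 130 131 168  92  57  57  58 161 129 125 109  82
  52  46  41  41]
```

All three cameras agree: the real fingertips are at z≈116 while the reported TCP is at z=82. The fingers therefore end about 34 mm short of the stated tool frame, so they closed above the bar (top at 110). I'll compensate by 34 mm along the tool axis and check the grip width before turning.

Run:
```python
from h import *
import sys
R0=Rz(YF)@DOWN
move_straight(W(-45,-126,110),150); let_go()
reach(W(-45,-33.7,110),R0); move_straight(W(-45,-33.7,49),100); s=st("down")
gripper_close(60); s=st("closed")
if not .1<s["gripper_width"]<.25: sys.exit("no grip")
for a in (.4,.8,1.15):
    move_straight(W(-45,-33.7,49),100,Rz(YF+a)@DOWN); s=st(a)
```

```text
down t 15.62 p [558.3 -42.2  49.5] F [-0.1 -0.7 -0.1] T [-0.02  0.02 -0.  ] w 0.997 g 0.0
closed t 16.27 p [558.  -42.2  49.3] F [-1.9 -0.5  3.2] T [0.   0.32 0.06] w 0.151 g 59.0
0.4 t 16.82 p [558.2 -42.4  49.3] F [-2.1 -2.3  5.1] T [-0.38  0.22  0.1 ] w 0.151 g 59.2
0.8 t 17.38 p [558.4 -42.2  49.2] F [ 2.8 -2.6  4.8] T [-0.38 -0.37  0.09] w 0.144 g 59.1
1.15 t 17.88 p [558.7 -42.2  49.3] F [ 5.6 -2.   2.8] T [-0.44 -0.92  0.03] w 0.151 g 58.9
```

Run:
```python
from h import *
for d in (84,88,90,91.5,93,94.5):
    move_straight(W(-45,-33.7-d,49),100 if d==84 else 40); s=st(d)
    if abs(s["wrist_force"][1])>15: break
end=d
for a in (.7,.3,.05,0,-.05,-.1):
    move_straight(W(-45,-33.7-end+.5,49),100,Rz(YF+a)@DOWN); s=st(a)
    if abs(s["torque"][2])>.8: break
i=camera_info("wrist"); 
let_go(); s=st("open");
```

```text
84 t 18.87 p [ 559.3 -126.3   49.3] F [ 6.2 -1.6  2.1] T [-0.43 -1.07 -0.01] w 0.147 g 58.9
88 t 19.12 p [ 559.3 -130.1   49.3] F [ 5.9 -2.1  2.1] T [-0.39 -1.    0.02] w 0.15 g 58.9
90 t 19.37 p [ 559.3 -131.9   49.3] F [ 6.3 -1.   2.4] T [-0.05 -1.12 -0.05] w 0.155 g 59.0
91.5 t 19.62 p [ 559.3 -133.3   49.3] F [6.3 1.3 2.8] T [ 0.16 -1.03  0.03] w 0.151 g 59.0
93 t 19.87 p [ 559.3 -133.7   49.3] F [5.5 8.2 4.5] T [ 1.33 -1.03 -0.05] w 0.151 g 59.2
94.5 t 20.12 p [ 559.3 -133.8   49.2] F [ 6.2 18.2  6.5] T [ 2.97 -1.02 -0.07] w 0.149 g 59.5
0.7 t 20.72 p [ 558.9 -133.5   49.2] F [ 1.9 16.5  7.9] T [ 2.84 -0.42 -0.04] w 0.151 g 59.8
0.3 t 21.27 p [ 558.6 -133.1   49.2] F [ 0.2 19.7 10.9] T [ 3.3  -0.08 -0.02] w 0.15 g 60.2
0.05 t 21.67 p [ 558.5 -132.8   49.2] F [-0.3 21.5 11.9] T [ 3.72  0.05 -0.04] w 0.147 g 60.3
0 t 21.92 p [ 558.5 -132.7   49.2] F [-0.7 21.9 10.5] T [ 3.73  0.06 -0.01] w 0.147 g 60.4
-0.05 t 22.17 p [ 558.6 -132.8   49.2] F [-0.6 21.9 11.3] T [3.74 0.03 1.06] w 0.146 g 64.0
open t 22.87 p [ 558.4 -136.2   49. ] F [-0.   0.  -0.2] T [ 0.05 -0.06 -0.01] w 0.995 g 0.0
```

The knob is locked against its stop (1.06 Nm) and the carriage is against the end stop. Its position agrees with the expected y=-125 within 0.5 mm, which also validates the fixture pose. Next I'll go to a stand-off on the stylus axis and take one close look.

```bash
cat >> h.py <<'E'
def RT(th,psi):
    z=np.array([np.sin(th)*np.cos(psi),np.sin(th)*np.sin(psi),-np.cos(th)]); y=np.array([np.sin(psi),-np.cos(psi),0.]); return np.c_[np.cross(y,z),y,z]
PR=-.209; TR=np.radians(25); RR=RT(TR,PR); AX=-RR[:,2]
CAP=np.array([471,-356,198.])
E
python3 - <<'E'
from h import *
import json
move_straight(W(-45,-125,190),200)
G=CAP-37*AX; P=G-53*AX
print(ik(P,RR), ik(P+80*AX,RR))
Q=RT(np.radians(40),-np.radians(15)); a=-Q[:,2]
for p in ((38,-45,52),(38,37,52),(77,94,52)): print(ik(W(*p)+(148-5-53)*a,Q))
reach(P+90*AX,RR); dwell(.2); st()
i=camera_info("wrist"); im=camera("wrist")
json.dump({a:np.array(b).tolist() for a,b in i.items() if a in("camera_matrix","extrinsics")},open("w_st.json","w"))
cv2.imwrite("pics/w_st.png",im[:,:,::-1])
for n,q in (("cap",CAP),("cap side l",CAP+12*RR[:,1]),("tcp-real",np.array(read_state()["ee_pos"])-34*RR[:,2])): print(n,proj("wrist",q,i).round(1))
u,v=proj("wrist",CAP,i).round().astype(int); print(u,v); np.save("uv.npy",(u,v))
c=im[max(0,v-100):v+100,max(0,u-133):u+133]; print(max(0,u-133),max(0,v-100),c.shape)
cv2.imwrite("pics/w_stc.png",cv2.resize(c[:,:,::-1],None,fx=3,fy=3,interpolation=cv2.INTER_CUBIC))
E
```

```text
[-0.78533377  0.33872816  1.72414607  0.34977997  0.73698072  0.77464663] [-0.8231487   0.18998553  1.72975754  0.32053227  0.88350039  0.79456797]
[-0.06709656  0.17342687  2.03882137 -0.4842424   0.27042284  2.18987872]
None
None
 t 24.89 p [ 471.8 -355.1  197.8] F [ 0.3  0.4 -0.1] T [0.02 0.15 0.02] w 1.0 g 0.0
cap [260.4 220.3]
cap side l [279.  220.3]
tcp-real [258.8 240.9]
260 220
127 120 (200, 266, 3)
```

View pics/w_stc.png

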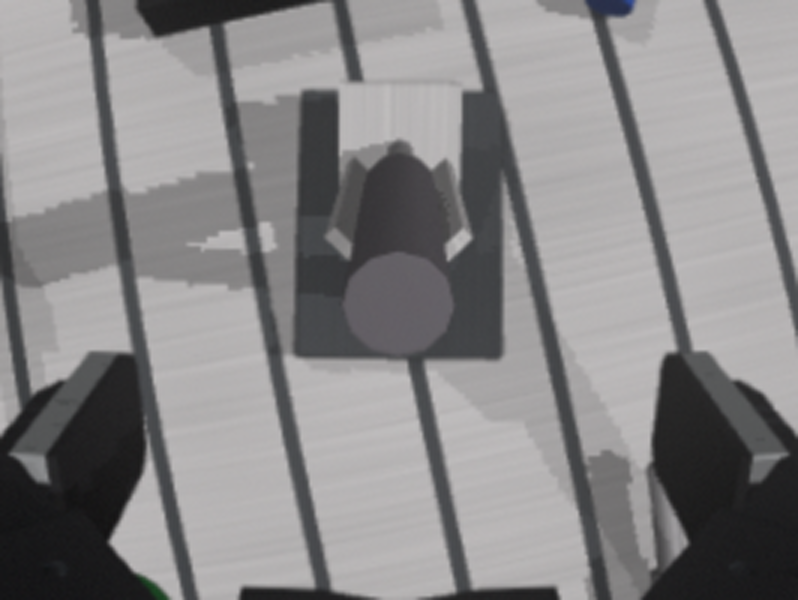

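The cap is at crop (398,303), i.e. full-image (259.5,221), against a prediction of (260.4,220.3). Its diameter is 36.4 px against 37.2 predicted. The stylus axis is confirmed to ~1 mm. Before grasping I'll find lean and roll combinations that can be reached along the whole seam.

Run:
```python
from h import *
def roll(R,f): return R@Rz(f)
e=W(38,37,52); b=np.radians(-30)+YF
BL=W(45,35,0)[:2]; end=np.r_[BL+Rz(b)[:2,:2]@[-7,70],52]; print("end",end, np.linalg.norm(end-e))
pts=[W(38,-45,52),W(38,0,52),e,(e+end)/2,end]
for th in (32,36,40,44):
  for ps in (-15,-8,0,8):
    for ro in (0,np.pi,np.pi/2,-np.pi/2,.5,-.5):
        Q=roll(RT(np.radians(th),np.radians(ps)),ro); a=-Q[:,2]
        q=[ik(p+90*a,Q) for p in pts]
        g=ik(CAP-90*AX,roll(RR,ro))
        if g is not None and all(x is not None for x in q):
            q=np.array(q); print(th,ps,round(ro,2),"grasp",np.round(g,2),"min",q.min(0).round(2),"max",q.max(0).round(2))
```

```text
end [676.24129113  91.29022682  52.        ] 71.76797612702673
32 -15 0 grasp [-0.79  0.34  1.72  0.35  0.74  0.77] min [-0.09  0.21  1.76 -0.44  0.48  1.9 ] max [ 0.21  0.32  1.91 -0.2   0.6   2.36]
32 -15 3.14 grasp [-0.79  0.34  1.72  0.35  0.74 -2.37] min [-0.09  0.21  1.76 -0.44  0.48 -1.24] max [ 0.21  0.32  1.91 -0.2   0.6  -0.78]
32 -15 -1.57 grasp [-0.79  0.34  1.72  0.35  0.74 -0.8 ] min [-0.09  0.21  1.76 -0.44  0.48  0.33] max [ 0.21  0.32  1.91 -0.2   0.6   0.79]
32 -15 -0.5 grasp [-0.79  0.34  1.72  0.35  0.74  0.27] min [-0.09  0.21  1.76 -0.44  0.48  1.4 ] max [ 0.21  0.32  1.91 -0.2   0.6   1.86]
32 -8 0 grasp [-0.79  0.34  1.72  0.35  0.74  0.77] min [-0.14  0.2   1.79 -0.32  0.46  1.57] max [ 0.17  0.3   1.92 -0.    0.54  2.11]
32 -8 3.14 grasp [-0.79  0.34  1.72  0.35  0.74 -2.37] min [-0.14  0.2   1.79 -0.32  0.46 -1.57] max [ 0.17  0.3   1.92 -0.    0.54 -1.03]
32 -8 -1.57 grasp [-0.79  0.34  1.72  0.35  0.74 -0.8 ] min [-0.14  0.2   1.79 -0.32  0.46  0.  ] max [ 0.17  0.3   1.92 -0.    0.54  0.54]
32 -8 -0.5 grasp [-0.79  0.34  1.72  0.35  0.74  0.27] min [-0.1
[... 6802 characters left out ...]
] max [0.13 0.24 2.12 0.94 0.2  0.69]
44 0 -0.5 grasp [-0.79  0.34  1.72  0.35  0.74  0.27] min [-0.23  0.15  2.01 -0.61  0.1  -0.03] max [0.13 0.24 2.12 0.94 0.2  1.77]
44 8 0 grasp [-0.79  0.34  1.72  0.35  0.74  0.77] min [-0.32  0.15  2.02  0.48  0.14  0.15] max [0.04 0.23 2.11 1.11 0.35 1.02]
44 8 -1.57 grasp [-0.79  0.34  1.72  0.35  0.74 -0.8 ] min [-0.32  0.15  2.02  0.48  0.14 -1.42] max [ 0.04  0.23  2.11  1.11  0.35 -0.55]
44 8 0.5 grasp [-0.79  0.34  1.72  0.35  0.74  1.27] min [-0.32  0.15  2.02  0.48  0.14  0.65] max [0.04 0.23 2.11 1.11 0.35 1.52]
44 8 -0.5 grasp [-0.79  0.34  1.72  0.35  0.74  0.27] min [-0.32  0.15  2.02  0.48  0.14 -0.35] max [0.04 0.23 2.11 1.11 0.35 0.52]
```

Lean 36°, azimuth −8°, roll 0 can be reached everywhere with joint margin, and gives about 8 mm handle clearance to the roof. Now I'll grasp and lift out through the trough's open side.

Run:
```python
from h import *
import sys
move_straight(CAP-50*AX,120); st("near")
move_straight(CAP-87*AX,60); s=st("at")
if np.linalg.norm(s["wrist_force"])>8: sys.exit("contact")
gripper_close(45); s=st("closed")
if not .2<s["gripper_width"]<.4: sys.exit("no grip")
P=np.array(s["ee_pos"]); np.save("grip.npy",P); print(P-(CAP-87*AX))
N=RR[:,0]; print("N",N)
move_straight(P+3*AX,20); st("up3")
move_straight(P+3*AX+50*N,100); st("out")
```

```text
near t 25.51 p [ 491.8 -360.4  153. ] F [ 0.4 -0.2 -0.2] T [ 0.    0.19 -0.  ] w 1.002 g 0.0
at t 26.27 p [ 507.  -363.7  119.3] F [-0.2 -0.3  0.6] T [0.08 0.23 0.01] w 1.001 g 0.0
closed t 26.87 p [ 507.1 -363.6  119.4] F [0.9 1.7 1.7] T [ 0.27 -0.15  0.1 ] w 0.27 g 43.9
[0.1570454  0.06459834 0.20268434]
N [ 0.88658552 -0.18804234  0.42261826]
up3 t 27.18 p [ 505.9 -363.2  122.2] F [1.3 1.5 0.2] T [ 0.35 -0.06  0.19] w 0.272 g 44.2
out t 27.82 p [ 549.7 -372.5  142.6] F [-0.2 -0.3 -1.5] T [ 0.07  0.34 -0.01] w 0.268 g 44.2
```

```bash
cat >> h.py <<'E'
Q=RT(np.radians(36),np.radians(-8)); QA=-Q[:,2]
def T(p): return np.asarray(p)+93*QA
E
python3 - <<'E'
from h import *
s=read_state(); p=np.array(s["ee_pos"]); move_straight(p+[0,0,110],200)
reach(T(W(0,-45,150)),Q); st("above")
move_straight(T(W(10,-45,58)),120); dwell(.2)
f=lambda: np.mean([read_state()["wrist_force"] for _ in range(1)],0)
b=f(); print(b)
for z in np.arange(56,44,-1):
    move_straight(T(W(10,-45,z)),30); F=f(); print(z,(F-b).round(1))
    if F[2]-b[2]>2: break
move_straight(T(W(10,-45,z+4)),60); st()
E
```

```text
above t 29.77 p [549.2 -46.3 225.3] F [ 0.  -0.1 -0.9] T [0.04 0.45 0.01] w 0.269 g 44.3
[ 0.12008876 -0.208969   -0.53772462]
56 [ 0.4  0.6 -0.4]
55 [ 0.2 -0.  -0.7]
54 [-0.6 -0.2 -0.6]
53 [ 0.4 -0.2 -0.7]
52 [-1.   0.8 -1.5]
51 [ 0.2 -0.4 -0.5]
50 [-0.6  0.5 -1.9]
49 [ 0.1  0.4 -0.2]
48 [-0.2  1.5 -1. ]
47 [-0.2  1.  -1.1]
46 [-1.1 -0.5 -0.9]
45 [ 0.5 -0.6  0.5]
 t 34.14 p [559.  -45.6 124.5] F [ 0.9  1.5 -2.5] T [0.08 0.47 0.02] w 0.265 g 44.4
```

No clear plate contact even 5 mm below where it was expected, so I'll look at the tip before probing further.

Run:
```python
from h import *
s=st(); p=np.array(s["ee_pos"]); R=np.array(s["orientation"]); a=-R[:,2]; print(np.degrees(np.arccos(a[2])))
o=np.zeros((600,800,3),np.uint8)
for n,(x0,k) in {"scene":(0,0),"side":(400,0)}.items():
    im=camera(n); cv2.imwrite(f"pics/{n}_tip.png",im[:,:,::-1])
    u,v=proj(n,p-93*a).round().astype(int); c=im[v-50:v+25,u-33:u+33]
    print(n,u,v,"cap",proj(n,p+87*a),"h0",proj(n,p-21*a)) # h0: handle start 72
    o[:450,x0:x0+396]=cv2.resize(c,(396,450),interpolation=cv2.INTER_CUBIC)
w=camera("wrist"); cv2.imwrite("pics/wrist_tip.png",w[:,:,::-1]); print("wrist",proj("wrist",p-93*a),proj("wrist",p-21*a))
o[450:,:300]=cv2.resize(w[150:250,160:360],(300,150))
cv2.imwrite("pics/tip.png",cv2.convertScaleAbs(o,alpha=1.5)[:,:,::-1])
```

```text
t 34.14 p [559.  -45.6 124.5] F [ 0.9  1.5 -2.5] T [0.08 0.47 0.02] w 0.265 g 44.4
36.01796199959895
scene 272 223 cap [271.73787732 170.57762864] h0 [272.08034231 202.31724621]
side 226 216 cap [253.56788816 199.39380731] h0 [236.21779384 209.88626095]
wrist [258.9166661  185.46594797] [258.7403271  208.76598849]
```

View pics/tip.png

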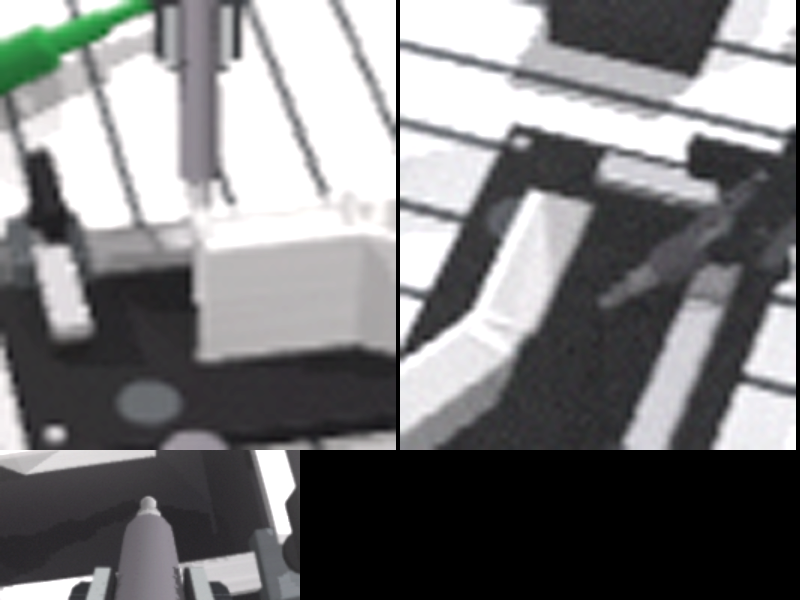

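The tip is in both views: (226.8,216.5) in the side camera against a predicted (226,216), and (260,184.7) in the wrist against (258.9,185.5). Lateral position is right, but these views barely resolve height, so I'll find the plate by an averaged gentle touch.

Run:
```python
from h import *
def f(n=6):
    o=[]
    for _ in range(n): dwell(.02); o.append(read_state()["wrist_force"])
    return np.mean(o,0)
b=f(); print(b)
for z in np.arange(46,36,-1):
    move_straight(T(W(10,-45,z)),30); F=f(); print(z,(F-b).round(2))
    if F[2]-b[2]>1.5: break
move_straight(T(W(10,-45,z+3)),60); st()
```

```text
[ 0.10352591 -0.09373802 -1.53835245]
46 [-0.24  0.04 -0.16]
45 [-0.62  0.14  1.86]
 t 35.34 p [558.9 -45.5 123.4] F [ 0.5 -0.5 -2.4] T [0.09 0.44 0.01] w 0.268 g 44.5
```

Contact is at commanded z≈45.4 against a true 50, so the ball sits about 5.8 mm further up the axis than assumed. That also matches the 0.8 px offset in the side view. I'll correct for it, enter under the roof at the seam start, and touch the sheet gently to check x.

```bash
cat >> h.py <<'E'
def T(p): return np.asarray(p)+(93-5.8)*QA
E
python3 - <<'E'
from h import *
def f(n=6):
    o=[]
    for _ in range(n): dwell(.02); o.append(read_state()["wrist_force"])
    return np.mean(o,0)
move_straight(T(W(10,-45,52.5)),60); move_straight(T(W(34,-45,52.5)),60); b=f(); print(b)
for x in np.arange(37,45,1.):
    move_straight(T(W(x,-45,52.5)),30); F=f(); print(x,(F-b).round(2))
    if abs(F[0]-b[0])>1.5: break
move_straight(T(W(x-3,-45,52.5)),40); st()
E
```

```text
[ 0.04776024  0.41833741 -1.26655697]
37.0 [-0.47 -0.55 -0.11]
38.0 [-0.25 -0.72  0.45]
39.0 [ 0.15 -0.44 -0.61]
40.0 [-1.33 -0.23  0.36]
41.0 [-3.4  -0.62  0.18]
 t 38.24 p [590.5 -45.9 123.4] F [-1.   0.7 -0.9] T [ 0.05  0.45 -0.04] w 0.27 g 44.4
```

Sheet contact is at x≈39.7 (expected 40), so tip and fixture agree within 0.5 mm. Now the trace.

Run:
```python
from h import *
e=W(38,37,52); BL=W(45,35,0)[:2]; r=Rz(np.radians(-30)+YF)[:2,:2]
end=np.r_[BL+r@[-7,71],52]
move_straight(T(W(38,-46,52)),30); st("start")
move_straight(T(W(38,-4,52)),30); st("mid")
move_straight(T(e),30); st("bend")
move_straight(T((e+end)/2),30); st("mid2")
move_straight(T(end),30); st("end")
move_straight(T(end+110*QA),120); st("out")
```

```text
start t 38.49 p [590.4 -47.  122.6] F [ 0.5 -0.5 -0.8] T [0.1  0.42 0.01] w 0.266 g 44.4
mid t 40.04 p [590.   -5.  122.5] F [-1.   0.4 -2. ] T [0.06 0.4  0.03] w 0.27 g 44.4
bend t 41.56 p [589.9  36.  122.6] F [ 0.1 -0.7 -1.3] T [ 0.05  0.4  -0.04] w 0.269 g 44.4
mid2 t 42.92 p [607.9  67.6 122.6] F [-0.2 -0.2 -2.3] T [ 0.06  0.45 -0.04] w 0.268 g 44.4
end t 44.29 p [625.9  99.2 122.6] F [ 0.1 -0.4 -1.4] T [ 0.11  0.48 -0.02] w 0.269 g 44.4
out t 45.36 p [561.9 108.2 210.9] F [ 0.3 -0.8 -1.3] T [ 0.04  0.49 -0.01] w 0.265 g 44.4
```

Run:
```python
from h import *
P=np.load("grip.npy"); N=RR[:,0]
p=np.array(read_state()["ee_pos"]); move_straight(p+[0,0,50],200)
reach(P+3*AX+50*N+[0,0,110],RR); st("over")
move_straight(P+3*AX+50*N,150); st("beside")
move_straight(P+3*AX+8*N,100); st("8")
move_straight(P+3*AX,30); st("in")
move_straight(P+.5*AX,15); s=st("down")
```

```text
over t 47.51 p [ 550.6 -371.8  253.1] F [ 0.3  0.7 -1.5] T [0.07 0.32 0.02] w 0.273 g 44.3
beside t 48.39 p [ 550.7 -372.9  144.4] F [ 0.4 -0.  -1.5] T [0.03 0.32 0.04] w 0.271 g 44.3
8 t 48.96 p [ 513.5 -365.2  126.4] F [-0.4 -0.3 -1.1] T [0.04 0.32 0.01] w 0.269 g 44.3
in t 49.38 p [ 505.9 -363.1  122. ] F [ 0.5  0.6 -1.3] T [0.3  0.19 0.13] w 0.271 g 44.2
down t 49.69 p [ 507.1 -363.5  119.7] F [ 2.   0.8 -1.7] T [ 0.15 -0.07  0.11] w 0.268 g 44.3
```

Run:
```python
from h import *
P=np.load("grip.npy")
for d in (0,-.7):
    move_straight(P+d*AX,15); s=st(d)
    if s["wrist_force"][2]>2: break
let_go(); st("open"); dwell(.3)
move_straight(P+90*AX,100); dwell(.5); st("back")
i=camera_info("wrist"); w=camera("wrist"); cv2.imwrite("pics/w_end.png",w[:,:,::-1])
old=cv2.imread("pics/w_st.png")[:,:,::-1]
a=cv2.cvtColor(old,7)[150:260,200:320].astype(np.float32); b=cv2.cvtColor(w,7)[150:260,200:320].astype(np.float32)
print("shift",cv2.phaseCorrelate(a,b),"diff",np.abs(a-b).mean(),(np.abs(a-b)>25).mean())
n=proj("wrist",CAP,i); print(n)
h=cv2.cvtColor(w,7); 
for nm,im in (("old",old),("new",w)):
    m=cv2.inRange(im[190:250,225:295],(88,78,80),(125,112,122)); k=cv2.connectedComponentsWithStats(m); j=1+k[2][1:,4].argmax(); print(nm,k[2][j],k[3][j]+[225,190])
s=camera("scene"); s0=cv2.imread("pics/scene0.png")[:,:,::-1]
d=(np.abs(s.astype(int)-s0).max(2)>40).astype(np.uint8); k=cv2.connectedComponentsWithStats(d)
print([x.tolist() for x in k[2][1:] if x[4]>8])
```

```text
0 t 49.94 p [ 507.2 -363.6  119.5] F [0.9 1.  0.2] T [0.26 0.   0.09] w 0.269 g 44.5
-0.7 t 50.19 p [ 507.5 -363.8  119.3] F [-2.1  1.8  6.3] T [0.48 0.19 0.21] w 0.264 g 45.3
open t 50.83 p [ 507.4 -363.6  118.7] F [-0.7  1.2  1.2] T [ 0.05  0.19 -0.04] w 0.998 g 0.0
back t 52.68 p [ 469.9 -355.7  200.9] F [-0.7  0.3  0.2] T [ 0.09  0.22 -0.01] w 1.002 g 0.0
shift ((-1.009307770698335, -0.7608549823217743), 0.8559541164504157) diff 6.2633333 0.07787878787878788
[258.88184806 218.06771761]
old [ 16  14  37  36 974] [259.3613963  221.04825462]
new [ 16  13  35  34 915] [258.07540984 219.64262295]
[[158, 0, 75, 104, 3492], [233, 0, 38, 44, 1000], [273, 0, 17, 8, 105], [309, 0, 21, 9, 85], [310, 14, 53, 36, 498], [364, 21, 24, 38, 601], [251, 31, 15, 45, 395], [381, 33, 32, 75, 1368], [272, 55, 134, 89, 2607], [227, 81, 7, 26, 124], [374, 91, 2, 5, 10], [376, 99, 3, 6, 10], [153, 107, 47, 49, 1116], [473, 140, 17, 47, 297], [356, 153, 43, 47, 432], [347, 155, 20, 20, 188], [371, 155, 41, 43, 464], [289, 156, 14, 6, 58], [303, 157, 15, 6, 60], [403, 157, 32, 33, 334], [414, 156, 27, 29, 91], [387, 158, 37, 37, 405], [336, 160, 15, 13, 112], [362, 180, 11, 5, 23], [351, 185, 24, 31, 202], [337, 192, 17, 10, 102], [265, 195, 12, 22, 134], [324, 195, 24, 27, 301], [240, 198, 15, 22, 150], [313, 200, 13, 10, 70], [344, 207, 19, 15, 152], [324, 211, 6, 8, 19], [246, 217, 8, 12, 78]]
```

Run:
```python
from h import *
p=np.array(read_state()["ee_pos"]); move_straight(p+60*AX,150); st(); print(job_done())
```

```text
t 53.33 p [ 445.1 -350.4  254.7] F [ 0.9 -0.3 -0.2] T [0.06 0.18 0.04] w 0.997 g 0.0
the job is handed in; nothing more can be done
None
```

The job is handed in at about 53 s, verdict not shown: the carriage is parked and locked, the seam was traced at just under 30 mm/s with a 36° lean, and the stylus is back in its trough. The first knob grasp closed on nothing because the fingers end about 34 mm short of the stated tool frame; I compensated for that.

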